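Proof a return spring on the bench spring tester

ROBOT

A 7-joint arm with a two-finger parallel gripper is mounted at the origin on a cart in front of the work surface, level with it; the furniture and walls round the work are solid. World frame = base frame: x ahead of the robot, y to its left, z up, the work surface at z = 0. Lengths are in m, angles in degrees, forces in N, time in s.
With the tool pointing down it reaches from about 0.425 to 0.875 m from the base axis. Payload 4.7 kg.
Tool frame: the origin (TCP) lies between the finger pads; the fingertips stand 11 mm ahead of it and the grasp point (between the pads) lies 8 mm behind it (env.tcp_to_tips is the distance from the TCP to the fingertips, in m); z points along the fingers, y is the line along which they close (so a half turn about z gives the same grasp; the last joint's range is limited). The gripper opens to 87 mm and grips with 3 to 60 N. Pads are 19 mm wide; open, the fingers measure 117 mm over their backs; the gripper's body (75 mm by 190 mm) begins 51 mm behind the grasp point.
Start: joints at [77.527, 18.392, -4.016, 83.108, 1.295, 78.541, -3.26], TCP at [0.149, -0.633, 0.234] pointing down, gripper open.
Joint ranges: [-163.93, 163.93], [-17.29, 119.83], [-79.2, 71.16], [3.27, 140.29], [-89.18, 269.18], [5.43, 117.66], [-154.24, 154.24]. Speed limits (degrees/s): [147.25, 147.25, 180, 180, 180, 180, 180].

INTERFACE

Orientations are given as [roll, pitch, yaw] about the fixed x, y, z axes, in that order (R = Rz(yaw) Ry(pitch) Rx(roll)).
In Python, from cell import env, viewer gives the robot as it stands.
- The arm moves only by the tool step_arm, never from a script. Its arguments are lists of equal length, an entry for each row: "delta_pos": the shift along the tool's x, y, z in units of 0.2 m (1.0 is 0.2 m), a list of three; "rot": the turn, a rotation vector about the tool's x, y, z in units of 1.5 rad (1.0 is 1.5 rad), a list of three; "gripper": the gripper command: -1 is shut, 1 is fully open, values between are in proportion. A call has 1 to 20 rows; each row is the pose to reach, as a shift and turn from the pose commanded when the call began, along the tool's axes at that moment; what a row does not reach only later rows make up. A row lasts 1/8 s, in which the tool goes at most 62.5 mm and 10.7 degrees, less where a joint would pass 70% of its speed; a pose out of reach is approached as far as the arm can. A call with a number of a shift or a turn outside -1 to 1 is refused whole. A call with a gripper value outside its range is refused whole. The fingers move at their own pace and stop on an object; "squeeze" is the grip in N (left out, the last holds). Time passes only in rows, so rows that repeat a pose let the fingers close. It gives the time, the measured TCP pose, the force, the opening and the grip force at its end, in the units of the state.
- env.get_obs(): the state, without advancing time (a new reading comes with each control period).
- viewer.read_camera(name): name is "side" or "top" or "wrist"; returns a dict with "img" (400x640x3 uint8, red, green, blue), "fx", "fy", "cx", "cy" (pixels), "pose" (4x4, takes a point from camera to world coordinates). Camera axes: x right, y down, z forward; pixel columns grow to the right and rows downward; lengths in m; the calibration is good to about 2 mm. A picture is of the moment at which its call begins. There is no depth.
- env.sign_off(): hands the job in; it is judged then, once.
The state is a dict: "time_s": time; "qpos": joint angles; "joint_velocities": joint speeds; "effort": joint torques, N m; "tool_pos": TCP position; "tool_rot": TCP orientation; "force": force on the tool from outside, world axes, zero at the start; "wrist_torque": the same for the moment, N m; "grip_width": finger opening in m; "grasp_force": force on a finger pad.
Only numpy, scipy, OpenCV 4.12 (cv2) and the standard library are available. Lean on these libraries where they do the work, as an engineer would, in place of code of your own. Each camera call takes 0.05 s, during which the arm holds its last target. There are 200 camera calls.

TASK

Check the coil spring on the bench spring tester: set it gently over the spigot of the load plate without pushing the plate down (the dial's maximum hand would keep a false reading), then bring the hand lever down until its stop screw is felt to land on the height anvil, hold it there for a full second without forcing it, and let the lever come back up. Read the maximum hand: if it reached the limit tab, stand the spring upright in the round dish; if it fell short, stand it upright in the square tray. Do not touch the dial or disturb the other things on the bench.

Things in the scene. Friction and masses are not known exactly. Their poses are not given: they have to be found in the camera images.
- tester: Bench spring tester on a grey base plate 110 x 262 x 13 mm, fixed. Origin on the load axis (middle of the load plate) at bench level, z up. Its y runs along the lever, from the handle to the pivot (y = +110 mm, 104 mm high, hinge axis along x). Its -x side faces the operator and carries the dial. Pivot cheeks 120 mm high, x = +-25, y = 90 to 130 mm. Lever up, the plate is open from above.
- plate_centre (a point): Centre of the load plate's upper face, 45 mm above the bench. Steel disc of 54 mm diameter with a locating spigot in the middle, 17.8 mm diameter, 13 mm high, its upper 7 mm tapered to 9 mm. This point does not move; the sprung plate sinks 1 mm for each 3.5 N on it, which turns the dial's needle.
- spring_mid (a point): On the axis of the coil spring, 24 mm above its lower end; z along the spring. Loose, steel, 26 mm outside and 20.8 mm inside diameter, open at both ends, 50 g, 1.2 N per mm. A sound one is 52 mm tall, a tired one has settled by up to 7 mm. Up to 28 mm above its foot it can be gripped firmly across any diameter.
- spring_foot (a point): Centre of the lower end of the coil spring; z along the spring.
- lever_angle (a joint): Angle of the hand lever, rad: 0 level, growing as it rises to 1.85, a little past vertical. A damped return spring (about 2 N at the handle) raises it when let go. The stop lands between -0.035 and +0.035: how far the stop screw is set out is not measured, it must be felt. Before that the coil spring asks up to 12 N at the handle; at the stop the resistance suddenly turns stiff.
- lever: The lever: aluminium bar 16 x 18 mm, T-bar handle across its end. Origin on the pivot axis; x along that axis, y along the bar away from the handle. Its pressing foot, a 32 mm disc 110 mm from the pivot with its face 22 mm under the bar's centre line, comes down on the spring (37 mm above the unloaded plate when level).
- handle (a point): Middle of the operator-side grip of the T-bar: round rubber sleeve of 16 mm diameter, 36 mm long, lying along the tester's x axis, 190 mm from the pivot, 31 mm to the operator's side of the lever's centre line (a like grip is on the other side). Can be gripped from above, across the bar, and followed round the pivot.
- height_anvil: Fixed steel post of 16 mm diameter on the tester's base, 45 mm from the load axis towards the handle, flat top 68 mm above the bench (origin at its foot). The stop screw in the lever, 155 mm from the pivot, lands on it.
- dial: Round dial gauge, 74 mm across, tilted to the operator, top 80 mm high. White face, zero at the lower left, readings grow clockwise. Thin long black needle (live load), a shorter broad-tipped maximum hand that the needle pushes ahead of it, a dark metal limit tab on the rim. Origin at the centre of the case, 100 mm in front of the load axis.
- max_hand (a joint): Maximum hand of the dial, rad clockwise from zero: stays at the highest load the plate has seen, 0.17 rad per N. The limit tab stands at 1.70.
- needle (a joint): Live needle of the dial, rad clockwise from zero, 0.17 rad per N on the load plate.
- round_dish: Round steel dish, 110 mm across the rim, 18 mm high, floor 3 mm above the bench and about 85 mm wide; fixed. For springs that reached the limit. Origin: centre of its underside.
- square_tray: Square white tray, 108 x 108 mm, 20 mm high, walls and floor 3 mm; fixed. For springs that fell short. Origin: centre of its underside.
- tape: Roll of tape lying on the bench, 96 mm across, 25 mm high: a bystander. Origin: centre of its underside.
- vial: Small screw-cap vial, 24 mm across, 48 mm high: a bystander. Origin: centre of its underside.
- spring: The same coil spring as a whole; origin as spring_foot.

How it is judged:
By the outcome, as a careful person would: the job done as asked, in the order asked, and still so for the second after the job is handed in, with the robot touching nothing.
It also fails if it takes over 72 s, if anything falls off the work surface, if the arm or the gripper's body presses on something with over 40 N, if the wrist force passes 120 N, or if a joint passes its speed limit or range.

## Working session

There is one attempt and no reset: what is moved stays moved. The work goes in short steps, Python scripts to look and compute and a tool call to move; the robot and the scene stay as the last step left them, time stands still between calls to the robot, and variables do not carry over. Pictures are saved under pics/ and viewed, at most 10 in all, crops included, and the job is handed in when it is done.

Besides the shell and the picture viewer there is one more tool, called as a command line: name --argument value ..., lists and objects as JSON in quotes. step_arm: Moves the arm, as the interface text tells. Shifts and turns lie within -1 to 1; 1 stands for 0.2 m of shift or 1.5 rad of turn. Its arguments: {"type":"object","properties":{"delta_pos":{"type":"array"},"rot":{"type":"array"},"gripper":{"type":"array"},"squeeze":{"type":"number"}},"required":["delta_pos","rot","gripper"]}

```bash
mkdir -p pics; ls; cat > h.py <<'E'
import numpy as np, cv2
from cell import env, viewer
def snap(name,fn,crop=None,scale=1):
    d=viewer.read_camera(name); im=d["img"][:,:,::-1]
    if crop: x0,y0,x1,y1=crop; im=im[y0:y1,x0:x1]
    if scale!=1: im=cv2.resize(im,None,fx=scale,fy=scale,interpolation=cv2.INTER_CUBIC)
    cv2.imwrite("pics/"+fn,im); return d
def ray(d,u,v,z):
    P=np.array(d["pose"]); r=P[:3,:3]@np.array([(u-d["cx"])/d["fx"],(v-d["cy"])/d["fy"],1]); o=P[:3,3]
    return o+r*(z-o[2])/r[2]
def proj(d,p):
    P=np.array(d["pose"]); c=P[:3,:3].T@(np.array(p)-P[:3,3]); return [d["cx"]+d["fx"]*c[0]/c[2],d["cy"]+d["fy"]*c[1]/c[2]]
E
python3 - <<'E'
from h import *
import pickle
for n in("top","side"):
    d=snap(n,n+"1.png",scale=1.25); pickle.dump(d,open(n+".pkl","wb")); print(n,d["fx"],d["cx"],d["cy"],np.round(d["pose"],3).tolist())
print(env.get_obs())
E
```

```text
pics
top 361.45843253518444 319.17868440313293 197.7239934668313 [[0.005, -0.982, 0.189, 0.273], [-1.0, -0.007, -0.014, -0.009], [0.015, -0.189, -0.982, 1.047], [0.0, 0.0, 0.0, 1.0]]
side 465.5799136510499 323.12163472285175 194.37310814309586 [[0.986, -0.055, 0.155, 0.299], [-0.164, -0.396, 0.903, -1.075], [0.012, -0.916, -0.4, 0.569], [0.0, 0.0, 0.0, 1.0]]
{'time_s': 0.1, 'qpos': array([77.52686203, 18.43581711, -4.01394793, 83.16940753,  1.29738   ,
       78.54194135, -3.26110922]), 'joint_velocities': array([-0.02250749, -0.14863211, -0.07584967, -0.02084543, -0.02271922,
       -0.0194427 , -0.05637148]), 'effort': array([ 5.47167781e-05, -4.92570198e+01, -4.05562464e-01, -3.13398457e+01,
       -6.42277999e-02,  3.94811947e-02,  7.22551499e-05]), 'tool_pos': array([ 0.14913028, -0.63215319,  0.23254619]), 'tool_rot': array([-1.79898196e+02,  8.41788746e-03,  1.32806361e+01]), 'force': array([-0.90681288, -0.07580746, -0.43322063]), 'wrist_torque': array([0.02313834, 0.01910701, 0.04966267]), 'grasp_force': 0.0, 'grip_width': 0.0870463036660982}
```

View pics/top1.png

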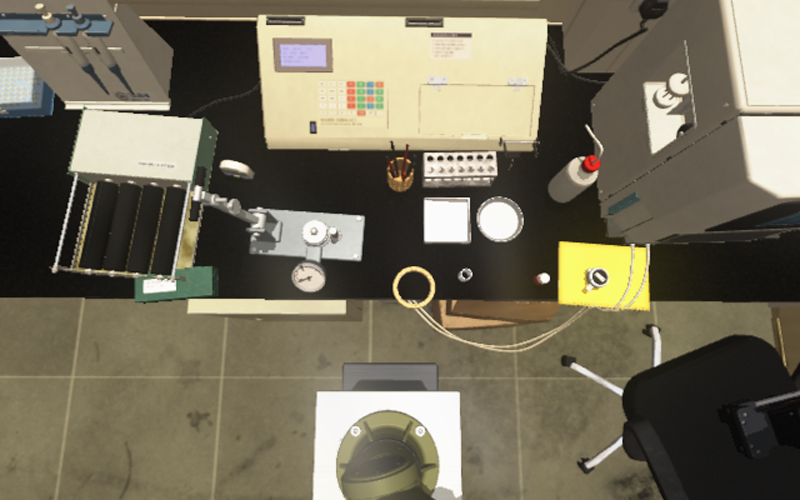

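View pics/side1.png

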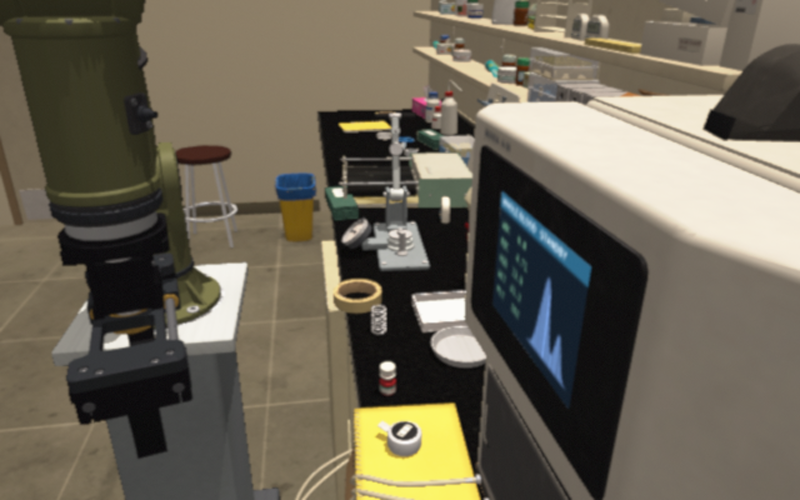

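Top view (800 px scale): the tester plate is at (315,232), dial (308,277), pivot at left (265,220), spring (465,274), tape (413,287), vial (543,279), tray (447,221) and dish (500,219). Next I enlarge these.

```bash
python3 - <<'E'
from h import *
import pickle
d=pickle.load(open("top.pkl","rb")); im=d["img"][:,:,::-1]
a=cv2.resize(im[150:250,185:305],None,fx=5,fy=5,interpolation=cv2.INTER_CUBIC)[:300*2]
cv2.imwrite("pics/ta.png",a)
b=cv2.resize(im[150:250,310:450],None,fx=5,fy=5,interpolation=cv2.INTER_CUBIC)
cv2.imwrite("pics/tb.png",b)
E
```

```text
(no output)
```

View pics/ta.png

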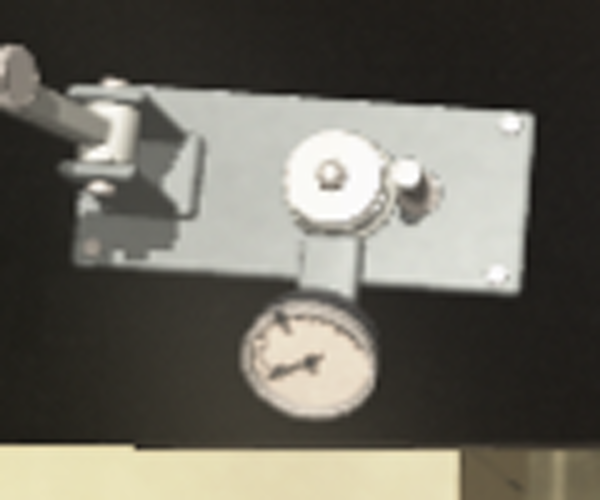

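View pics/tb.png

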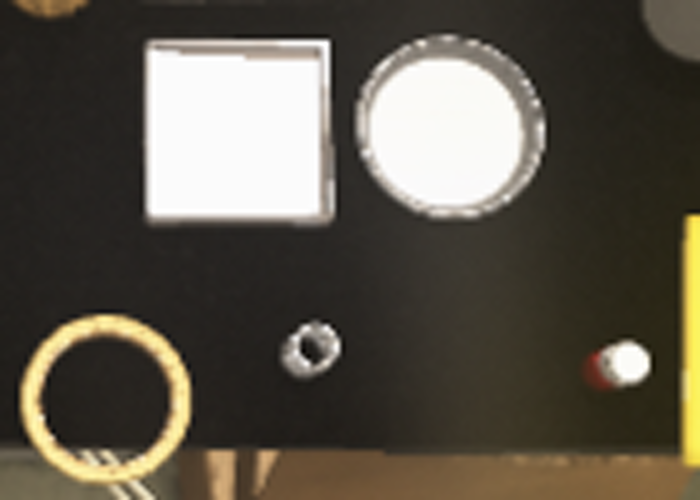

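Crop a: plate disc centre (334,181), spigot tip (330,174), anvil top (407,172), base corners (533,115), (520,293), (75,265). Crop b: spring top (319,343), tray rim centre (239,131), dish rim centre (450,127), tape centre (106,398), vial cap (628,363). The max hand and needle are at rest at zero; the limit tab is at (280,320).

```bash
python3 - <<'E'
from h import *
import pickle
d=pickle.load(open("top.pkl","rb"))
def a(u,v,z): return np.round(ray(d,185+u/5-.4,150+v/5-.4,z),4)
def b(u,v,z): return np.round(ray(d,310+u/5-.4,150+v/5-.4,z),4)
for n,p in dict(plate=a(334,181,.045),spig=a(330,174,.058),anv=a(407,172,.068),cBR=a(533,115,.013),cFR=a(520,293,.013),cFL=a(75,265,.013),bossn=a(100,187,.104),bossf=a(114,82,.104),tip=a(15,75,.3),
 springtop=b(319,343,.05),springfoot=b(295,363,0),tray=b(239,131,.02),dish=b(450,127,.018),tape=b(106,398,.025),vial=b(628,363,.048)).items(): print(n,p)
s=pickle.load(open("side.pkl","rb"))
for u,v,z in((378,309,.05),(379,331,0)): print(np.round(ray(s,u/1.25,v/1.25,z),4))
E
```

```text
plate [0.4983 0.1694 0.045 ]
spig [0.4994 0.1694 0.058 ]
anv [0.4986 0.1251 0.068 ]
cBR [0.5464 0.0596 0.013 ]
cFR [0.44   0.0651 0.013 ]
cFL [0.4546 0.3224 0.013 ]
bossn [0.4808 0.2828 0.104 ]
bossf [0.5386 0.279  0.104 ]
tip [0.486  0.2614 0.3   ]
springtop [ 0.4075 -0.174   0.05  ]
springfoot [ 0.4024 -0.168   0.    ]
tray [ 0.5365 -0.1349  0.02  ]
dish [ 0.5405 -0.2597  0.018 ]
tape [ 0.3787 -0.0564  0.025 ]
vial [ 0.3977 -0.347   0.048 ]
[ 0.4062 -0.1841  0.05  ]
[ 0.4086 -0.1771  0.    ]
```

```bash
cat >> h.py <<'E'
from scipy.spatial.transform import Rotation as R
def go(pos,yaw,roll=180,pitch=0):
    o=env.get_obs(); R0=R.from_euler('xyz',o["tool_rot"],degrees=True)
    dp=R0.inv().apply(np.array(pos)-o["tool_pos"])/.2
    rv=(R0.inv()*R.from_euler('xyz',[roll,pitch,yaw],degrees=True)).as_rotvec()/1.5
    print("dp",dp.round(4),"rot",rv.round(4))
E
python3 -c "
from h import *
go([.32,-.45,.2],87);go([.28,-.40,.23],87);go([.407,-.177,.2],87)"
```

```text
dp [ 1.0407 -0.6899  0.1638] rot [-1.100e-03 -7.000e-04 -8.578e-01]
dp [ 0.9035 -0.9794  0.0143] rot [-1.100e-03 -7.000e-04 -8.578e-01]
dp [ 1.7777 -1.9184  0.1659] rot [-1.100e-03 -7.000e-04 -8.578e-01]
```

step_arm --delta_pos '[[0.9,-0.98,0.01],[0.9,-0.98,0.01],[0.9,-0.98,0.01],[0.9,-0.98,0.01],[0.9,-0.98,0.01],[0.9,-0.98,0.01],[0.9,-0.98,0.01],[0.9,-0.98,0.01]]' --rot '[[0,0,-0.858],[0,0,-0.858],[0,0,-0.858],[0,0,-0.858],[0,0,-0.858],[0,0,-0.858],[0,0,-0.858],[0,0,-0.858]]' --gripper '[[0.3],[0.3],[0.3],[0.3],[0.3],[0.3],[0.3],[0.3]]'

```text
$.gripper[0]: bad value
```

```bash
python3 -c "
from h import *
print(env.get_obs()['qpos'])
go([.407,-.177,.2],87)"
```

```text
[77.52686203 18.43581711 -4.01394793 83.16940753  1.29738    78.54194135
 -3.26110922]
dp [ 1.7777 -1.9184  0.1659] rot [-1.100e-03 -7.000e-04 -8.578e-01]
```

step_arm --delta_pos '[[0.9,-0.98,0.01],[0.9,-0.98,0.01],[0.9,-0.98,0.01],[0.9,-0.98,0.01],[0.9,-0.98,0.01],[0.9,-0.98,0.01],[0.9,-0.98,0.01],[0.9,-0.98,0.01]]' --rot '[[0,0,-0.858],[0,0,-0.858],[0,0,-0.858],[0,0,-0.858],[0,0,-0.858],[0,0,-0.858],[0,0,-0.858],[0,0,-0.858]]' --gripper '[0.3,0.3,0.3,0.3,0.3,0.3,0.3,0.3]'

```text
time_s: 1.1
tool_pos: [0.2793, -0.4003, 0.2312]
tool_rot: [-180.0, -0.0, 86.9]
force: [-0.7, -0.0, -0.7]
grip_width: 0.0568
grasp_force: 0.0
```

```bash
python3 -c "
from h import *
o=env.get_obs();print(o['qpos'],o['tool_pos'],o['tool_rot'],o['force'])
go([.407,-.177,.2],87)"
```

```text
[ 68.95059137  -0.58826511 -16.7824931  105.05335202  -0.17159048
  75.5463694   49.13632033] [ 0.279299   -0.40026937  0.2312333 ] [-1.79973342e+02 -2.51283643e-02  8.69244460e+01] [-0.72936216 -0.04314167 -0.72603632]
dp [1.1489 0.5778 0.1564] rot [-0.0003 -0.0003 -0.0009]
```

step_arm --delta_pos '[[1.0,0.5,0.15],[1.0,0.5,0.15],[1.0,0.5,0.15],[1.0,0.5,0.15],[1.0,0.5,0.15]]' --rot '[[0,0,0],[0,0,0],[0,0,0],[0,0,0],[0,0,0]]' --gripper '[0.3,0.3,0.3,0.3,0.3]'

```text
time_s: 1.72
tool_pos: [0.3909, -0.203, 0.2012]
tool_rot: [-180.0, -0.0, 87.2]
force: [-0.8, -0.2, 0.3]
grip_width: 0.0567
grasp_force: 0.0
```

```bash
python3 -c "
from h import *
import pickle
d=snap('wrist','w1.png',scale=1.25);pickle.dump(d,open('w1.pkl','wb'))
o=env.get_obs();print(o['tool_pos'],o['force'])
print(np.round(d['pose'],3).tolist(),d['fx'])
for p in ([.407,-.177,0],[.407,-.177,.05]):print(proj(d,p))
go([.407,-.177,.2],87)"
```

```text
[ 0.38992953 -0.20520264  0.20140098] [-0.329432    0.45051214 -0.58456229]
[[0.999, -0.048, -0.012, 0.394], [-0.049, -0.966, -0.255, -0.133], [0.001, 0.255, -0.967, 0.352], [0.0, 0.0, 0.0, 1.0]] 333.9804419582005
[np.float64(332.47327671657655), np.float64(158.36083468075464)]
[np.float64(334.810900806784), np.float64(165.1047311254617)]
dp [0.1452 0.078  0.0069] rot [-0.0004  0.0003  0.0005]
```

View pics/w1.png

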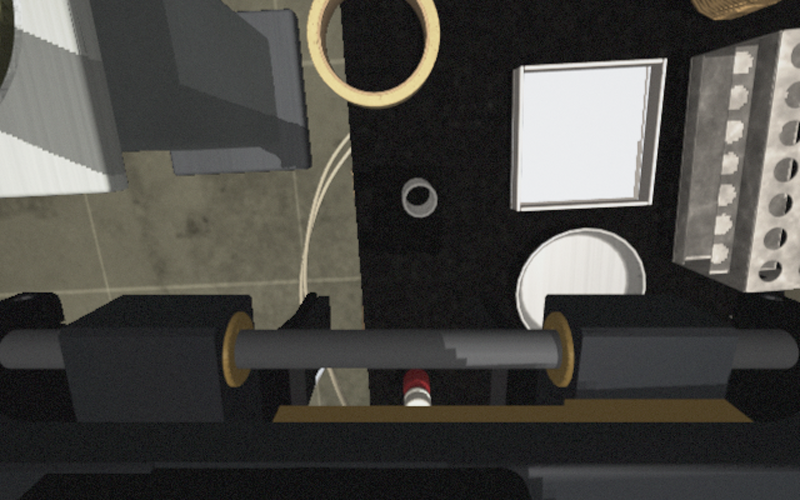

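The wrist view shows the spring's upper ring at (420,196), tray floor corners (521,209), (522,67), (666,59), (653,204), and the dish centre at about (580,290).

```bash
python3 -c "
from h import *
import pickle
d=pickle.load(open('w1.pkl','rb'))
r=lambda u,v,z:print(ray(d,u/1.25,v/1.25,z).round(4))
r(420,196,.05);r(419,202,.02);r(420,196,.046)
for c in((513,209),(514,67),(666,59),(653,204)):r(*c,.02)
r(373,38,.025)
cv2.imwrite('pics/w1c.png',cv2.resize(d['img'][130:200,300:380,::-1],None,fx=7,fy=7,interpolation=cv2.INTER_CUBIC))
"
```

```text
[ 0.4083 -0.1695  0.05  ]
[ 0.4088 -0.1779  0.02  ]
[ 0.4085 -0.17    0.046 ]
[ 0.4837 -0.1872  0.02  ]
[ 0.4823 -0.082   0.02  ]
[ 0.5934 -0.0821  0.02  ]
[ 0.5952 -0.1887  0.02  ]
[ 0.3801 -0.0587  0.025 ]
```

View pics/w1c.png

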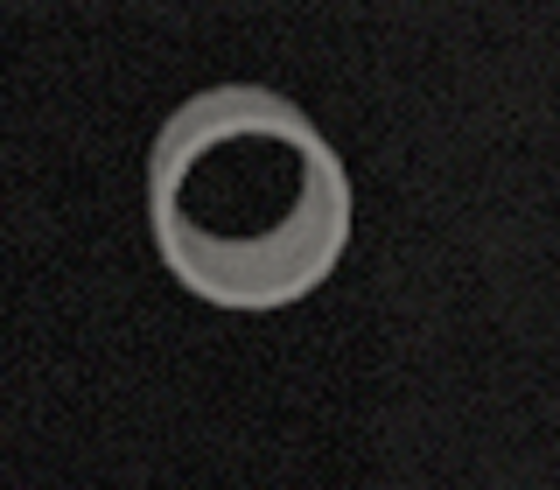

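```bash
python3 -c "
from h import *
import pickle
d=pickle.load(open('w1.pkl','rb'))
print(ray(d,335.9,160,.05),ray(d,335.9,160,.046),ray(d,332.7,153.4,0))
go([.4085,-.176,.09],87);go([.4085,-.176,.018],87)"
```

```text
[ 0.40815358 -0.17242081  0.05      ] [ 0.40834453 -0.17293928  0.046     ] [ 0.40743728 -0.17182357  0.        ]
dp [0.1509 0.0855 0.5569] rot [-0.0004  0.0003  0.0005]
dp [0.151  0.0857 0.9169] rot [-0.0004  0.0003  0.0005]
```

step_arm --delta_pos '[[0.168,0.085,0.3],[0.168,0.085,0.6],[0.168,0.085,0.8],[0.168,0.085,0.9],[0.168,0.085,0.927],[0.168,0.085,0.927],[0.168,0.085,0.927]]' --rot '[[0,0,0],[0,0,0],[0,0,0],[0,0,0],[0,0,0],[0,0,0],[0,0,0]]' --gripper '[0.3,0.3,0.3,0.3,0.3,0.3,0.3]'

```text
time_s: 2.65
tool_pos: [0.4093, -0.1743, 0.0173]
tool_rot: [179.9, 0.1, 87.0]
force: [1.0, -1.3, 0.1]
grip_width: 0.0564
grasp_force: 0.0
```

```bash
python3 -c "
from h import *
o=env.get_obs();print(o['tool_pos'],o['force'],o['tool_rot'])"
```

```text
[ 0.4092728  -0.17426821  0.01726256] [ 0.97572664 -1.28900852  0.14743928] [1.79891713e+02 8.04535021e-02 8.69543302e+01]
```

Close gently, then feel for centring.

step_arm --delta_pos '[[0.006,0,0.006],[0.006,0,0.006],[0.006,0,0.006],[0.006,0,0.006],[0.006,0,0.006],[0.006,0,0.006],[0.006,0,0.006],[0.006,0,0.006]]' --rot '[[0,0,0],[0,0,0],[0,0,0],[0,0,0],[0,0,0],[0,0,0],[0,0,0],[0,0,0]]' --gripper '[-0.2,-0.6,-1,-1,-1,-1,-1,-1]' --squeeze 12

```text
time_s: 3.65
tool_pos: [0.4085, -0.1722, 0.015]
tool_rot: [-180.0, 0.0, 87.0]
force: [-0.1, 0.6, 1.3]
grip_width: 0.0257
grasp_force: 12.0
```

```bash
python3 -c "
from h import *
o=env.get_obs();print(o['tool_pos'],o['force'],o['tool_rot'])
go([.5,.1695,.2],87);go([.45,0,.2],87)"
```

```text
[ 0.40851709 -0.17215331  0.01498721] [-0.09200651  0.64966985  1.28180628] [-1.79999255e+02  7.18151411e-03  8.70230689e+01]
dp [ 1.7296  0.3681 -0.9253] rot [-0.      0.0001  0.0003]
dp [ 0.8703  0.1624 -0.9252] rot [-0.      0.0001  0.0003]
```

step_arm --delta_pos '[[0,0,-0.25],[0,0,-0.6],[0.2,0.05,-0.92],[0.5,0.1,-0.92],[0.75,0.15,-0.92],[0.87,0.16,-0.92],[0.87,0.16,-0.92]]' --rot '[[0,0,0],[0,0,0],[0,0,0],[0,0,0],[0,0,0],[0,0,0],[0,0,0]]' --gripper '[-1,-1,-1,-1,-1,-1,-1]'

```text
time_s: 4.53
tool_pos: [0.4494, 0.002, 0.1988]
tool_rot: [-180.0, 0.0, 87.3]
force: [0.6, -0.5, -0.5]
grip_width: 0.026
grasp_force: 12.0
```

```bash
python3 -c "
from h import *
o=env.get_obs();print(o['tool_pos'],o['force'],o['tool_rot'],o['grip_width'])
go([.5,.13,.2],87)"
```

```text
[0.44944265 0.00199912 0.19884858] [ 0.56724308 -0.48577534 -0.45777031] [-1.79998685e+02  1.28073437e-02  8.72855815e+01] 0.026029079568556813
dp [ 0.6513  0.2222 -0.0059] rot [-0.      0.0001  0.0033]
```

step_arm --delta_pos '[[0.3,0.1,0],[0.64,0.22,0],[0.64,0.22,0],[0.64,0.22,0],[0.64,0.22,0]]' --rot '[[0,0,0],[0,0,0],[0,0,0],[0,0,0],[0,0,0]]' --gripper '[-1,-1,-1,-1,-1]'

```text
time_s: 5.15
tool_pos: [0.4999, 0.1228, 0.1984]
tool_rot: [-180.0, 0.1, 86.8]
force: [0.5, 0.6, -1.1]
grip_width: 0.026
grasp_force: 12.0
```

```bash
python3 -c "
from h import *
import pickle
d=viewer.read_camera('wrist');pickle.dump(d,open('w2.pkl','wb'))
o=env.get_obs();print(o['tool_pos'],o['tool_rot'])
print(proj(d,[.4995,.1695,.058]),proj(d,[.497,.1245,.068]))
print(np.round(d['pose'],4).tolist())
cv2.imwrite('pics/w2.png',cv2.resize(d['img'][40:400,160:520,::-1],(600,600),interpolation=cv2.INTER_CUBIC))"
```

```text
[0.4999828  0.12290875 0.19859978] [-1.79975590e+02  1.11773761e-01  8.68204318e+01]
[np.float64(315.0407768064684), np.float64(143.53570513746746)] [np.float64(315.0876259970774), np.float64(197.18038213865)]
[[0.9984, -0.0541, -0.0138, 0.5033], [-0.0558, -0.9649, -0.2568, 0.1928], [0.0006, 0.2571, -0.9664, 0.3492], [0.0, 0.0, 0.0, 1.0]]
```

View pics/w2.png

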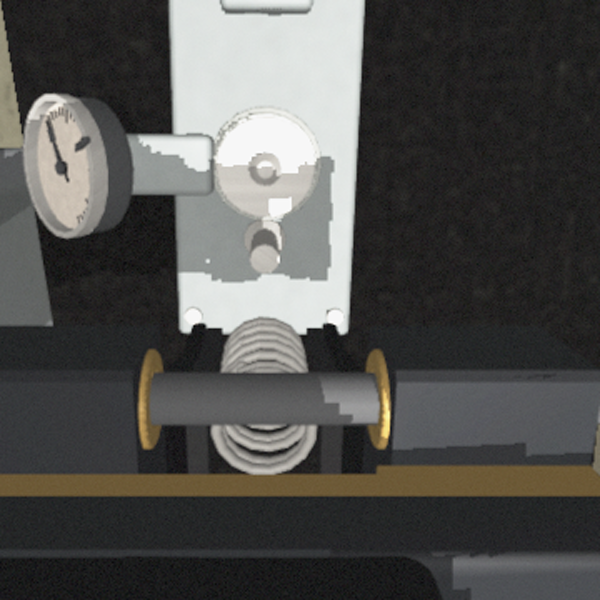

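The wrist view shows the spigot tip at (265,167), plate disc centred (267,163), anvil top at (264,258), with the spring held centred at about x=265. The dial needle and max hand are both still at zero and the tab at (83,144).

```bash
python3 -c "
from h import *
import pickle
d=pickle.load(open('w2.pkl','rb'))
r=lambda u,v,z:print(ray(d,160+u*.6-.2,40+v*.6-.2,z).round(4))
r(265,167,.056);r(267,163,.045);r(264,258,.068)
o=env.get_obs();Rt=R.from_euler('xyz',o['tool_rot'],degrees=True).as_matrix()
for k in(.015,):
  p=o['tool_pos']+Rt[:,2]*k;u=proj(d,p);print('foot',[(u[0]-159.8)/.6,(u[1]-39.8)/.6])
p=o['tool_pos']-Rt[:,2]*.035;u=proj(d,p);print('top',[(u[0]-159.8)/.6,(u[1]-39.8)/.6])
g=cv2.cvtColor(d['img'],cv2.COLOR_RGB2GRAY)[125:155,305:335]
c=cv2.HoughCircles(cv2.resize(g,None,fx=8,fy=8,interpolation=cv2.INTER_CUBIC),cv2.HOUGH_GRADIENT,1,20,param1=60,param2=15,minRadius=20,maxRadius=100)
print(None if c is None else [(305+x/8,125+y/8,q/8) for x,y,q in c[0][:5]])
"
```

```text
[0.5029 0.1722 0.056 ]
[0.5041 0.1734 0.045 ]
[0.4998 0.1266 0.068 ]
foot [np.float64(265.36654117314043), np.float64(352.41312823354457)]
top [np.float64(266.10247932319265), np.float64(436.4954583013787)]
[(np.float32(319.4375), np.float32(141.6875), np.float32(5.3625))]
```

```bash
python3 -c "
from h import *
go([.503,.128,.098],87)"
```

```text
dp [0.0272 0.0139 0.5029] rot [-0.0003  0.0013 -0.0021]
```

step_arm --delta_pos '[[0.027,0.014,0.2],[0.027,0.014,0.4],[0.027,0.014,0.5],[0.027,0.014,0.5],[0.027,0.014,0.5],[0.027,0.014,0.5]]' --rot '[[0,0,0],[0,0,0],[0,0,0],[0,0,0],[0,0,0],[0,0,0]]' --gripper '[-1,-1,-1,-1,-1,-1]'

```text
time_s: 5.95
tool_pos: [0.5043, 0.1309, 0.1004]
tool_rot: [179.8, 0.0, 87.0]
force: [0.3, 0.2, -0.6]
grip_width: 0.0259
grasp_force: 12.0
```

```bash
python3 -c "
from h import *
import pickle
d=viewer.read_camera('wrist');pickle.dump(d,open('w3.pkl','wb'))
o=env.get_obs();print(o['tool_pos'],o['tool_rot'],o['force'])
x,y,s=250,0,4
print(proj(d,[.503,.171,.058]))
Rt=R.from_euler('xyz',o['tool_rot'],degrees=True).as_matrix()
print('foot',proj(d,o['tool_pos']+Rt[:,2]*.015))
cv2.imwrite('pics/w3.png',cv2.resize(d['img'][100:300,240:400,::-1],None,fx=3.0,fy=3.0,interpolation=cv2.INTER_CUBIC))"
```

```text
[0.50411815 0.13087349 0.10018849] [1.79865982e+02 4.08896696e-03 8.70098048e+01] [ 0.39861027 -0.46969413 -0.11736384]
[np.float64(312.7560488818627), np.float64(168.98001854386496)]
foot [np.float64(318.59948450326283), np.float64(251.22207016729055)]
```

View pics/w3.png

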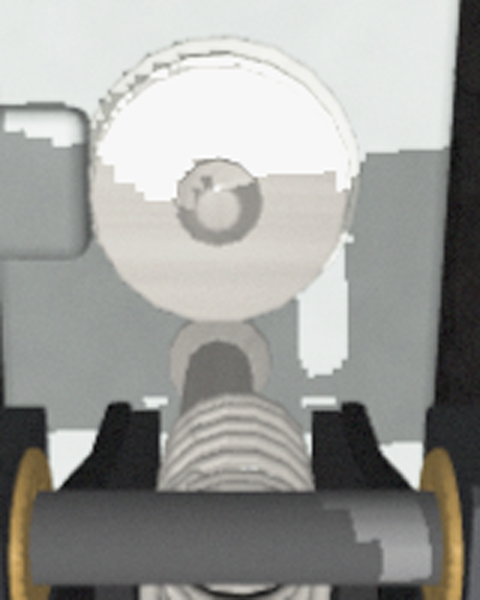

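The zoom shows the spigot tip at (217,206), its base at (219,201), and the spring foot centred at x=236, which agrees with the camera's own projection.

```bash
python3 -c "
from h import *
import pickle
d=pickle.load(open('w3.pkl','rb'))
a=ray(d,240+217/3-.33,100+206/3-.33,.058);b=ray(d,240+219/3-.33,100+201/3-.33,.048);c=ray(d,240+221/3-.33,100+186/3-.33,.045)
print(a,b,c)
go([.5028,.1714,.085],87)"
```

```text
[0.50258403 0.1713996  0.058     ] [0.50282466 0.17088503 0.048     ] [0.50335231 0.17352198 0.045     ]
dp [ 0.202  -0.0173  0.0759] rot [0.0016 0.     0.0001]
```

step_arm --delta_pos '[[0.1,-0.01,0],[0.2,-0.018,0],[0.2,-0.018,0.075],[0.2,-0.018,0.075],[0.2,-0.018,0.075],[0.2,-0.018,0.075]]' --rot '[[0,0,0],[0,0,0],[0,0,0],[0,0,0],[0,0,0],[0,0,0]]' --gripper '[-1,-1,-1,-1,-1,-1]'

```text
time_s: 6.75
tool_pos: [0.502, 0.1702, 0.084]
tool_rot: [180.0, 0.0, 87.0]
force: [-0.0, 0.1, -0.1]
grip_width: 0.0263
grasp_force: 12.0
```

```bash
python3 -c "
from h import *
o=env.get_obs();print(o['tool_pos'],o['tool_rot'],o['force'])
go([.5027,.1711,.072],87);go([.5027,.1711,.0605],87)"
```

```text
[0.50198601 0.17019949 0.08404249] [1.79983843e+02 1.53852286e-02 8.69569236e+01] [-0.0121568   0.08069368 -0.123147  ]
dp [0.0047 0.0033 0.0602] rot [ 0.0002  0.0002 -0.0005]
dp [0.0047 0.0033 0.1177] rot [ 0.0002  0.0002 -0.0005]
```

step_arm --delta_pos '[[0.0045,0.0035,0.02],[0.0045,0.0035,0.04],[0.0045,0.0035,0.06],[0.0045,0.0035,0.075],[0.0045,0.0035,0.075]]' --rot '[[0,0,0],[0,0,0],[0,0,0],[0,0,0],[0,0,0]]' --gripper '[-1,-1,-1,-1,-1]'

```text
time_s: 7.38
tool_pos: [0.5021, 0.1717, 0.0686]
tool_rot: [-180.0, 0.0, 87.0]
force: [-0.4, 1.3, -0.8]
grip_width: 0.0261
grasp_force: 12.0
```

```bash
python3 -c "
from h import *
o=env.get_obs();print(o['tool_pos'],o['tool_rot'],o['force'],o['wrist_torque'])
go([.5027,.1711,.0605],87)"
```

```text
[0.50214651 0.17173552 0.06857611] [-1.79961603e+02  8.14085259e-03  8.70303364e+01] [-0.38540259  1.27284738 -0.82287031] [ 0.00722506 -0.12697198  0.01565819]
dp [-0.003   0.003   0.0404] rot [-0.0004  0.0001  0.0004]
```

step_arm --delta_pos '[[-0.002,0.003,0.012],[-0.002,0.003,0.024],[-0.002,0.003,0.034],[-0.002,0.003,0.034],[-0.002,0.003,0.034]]' --rot '[[0,0,0],[0,0,0],[0,0,0],[0,0,0],[0,0,0]]' --gripper '[-1,-1,-1,-1,-1]'

```text
time_s: 8.0
tool_pos: [0.503, 0.1714, 0.0621]
tool_rot: [180.0, 0.0, 87.0]
force: [-0.1, 1.0, -0.5]
grip_width: 0.0256
grasp_force: 12.0
```

```bash
python3 -c "
from h import *
o=env.get_obs();print(o['tool_pos'],o['tool_rot'],o['force'],o['wrist_torque'])
go([.5027,.1711,.0605],87)"
```

```text
[0.50297408 0.17135098 0.06213726] [1.79999408e+02 2.59186670e-03 8.70243242e+01] [-0.10664407  1.04341281 -0.51718243] [ 0.00095947 -0.14473951  0.03276319]
dp [-0.0013 -0.0013  0.0082] rot [0.     0.     0.0003]
```

step_arm --delta_pos '[[0,0,0.004],[0,0,0.008],[0,0,0.008],[0,0,0.008],[0,0,0.008]]' --rot '[[0,0,0],[0,0,0],[0,0,0],[0,0,0],[0,0,0]]' --gripper '[-1,-1,-1,-1,-1]' --squeeze 3

```text
time_s: 8.62
tool_pos: [0.503, 0.1713, 0.0605]
tool_rot: [180.0, 0.0, 87.0]
force: [0.8, -0.6, -0.6]
grip_width: 0.0267
grasp_force: 3.0
```

```bash
python3 -c "
from h import *
o=env.get_obs();print(o['tool_pos'],o['tool_rot'],o['force'],o['wrist_torque'])
"
```

```text
[0.50298008 0.17132296 0.06053395] [1.79998459e+02 4.91414400e-03 8.70239725e+01] [ 0.76225699 -0.58009665 -0.5548322 ] [ 0.00014696 -0.1244619  -0.00774842]
```

step_arm --delta_pos '[[0,0,0],[0,0,0],[0,0,0],[0,0,-0.2],[0,0,-0.5],[0,0,-0.8],[-0.2,0,-1],[-0.2,0,-1],[-0.2,0,-1]]' --rot '[[0,0,0],[0,0,0],[0,0,0],[0,0,0],[0,0,0],[0,0,0],[0,0,0],[0,0,0],[0,0,0]]' --gripper '[-0.2,0,0,0,0,0,0,0,0]'

```text
time_s: 9.75
tool_pos: [0.5005, 0.1315, 0.26]
tool_rot: [-180.0, 0.0, 87.0]
force: [-0.8, 0.2, -0.5]
grip_width: 0.0436
grasp_force: 0.0
```

```bash
cat >> h.py <<'E'
A=np.array([.5028,.1712,0]);Y=np.array([.0567,.998,0]);X=np.array([.998,-.0567,0])
def han(th,x=-.031): return A+.11*Y+x*X-.19*np.cos(th)*Y+np.array([0,0,.104+.19*np.sin(th)])
E
python3 -c "
from h import *
import pickle
o=env.get_obs();print(o['tool_pos'],o['tool_rot'],o['force'],o['wrist_torque'])
d=pickle.load(open('top.pkl','rb'));s=pickle.load(open('side.pkl','rb'))
for th in(1.75,1.85):
  for x in(-.049,-.031,.049): print(th,x,han(th,x).round(3),np.round(proj(d,han(th,x))),np.round(proj(s,han(th,x))))
g=cv2.cvtColor(d['img'],cv2.COLOR_RGB2GRAY);print(g[138:176:2,140:178:2])
go([.4811,.335,.36],176.75)
"
```

```text
[0.50053812 0.13147923 0.25997659] [-1.79969799e+02  1.19632710e-02  8.69948577e+01] [-0.84004883  0.23086653 -0.53632308] [-0.01973168 -0.12992359 -0.03962499]
1.75 -0.049 [0.462 0.318 0.291] [162. 176.] [300.  92.]
1.75 -0.031 [0.48  0.317 0.291] [163. 168.] [306.  92.]
1.75 0.049 [0.56  0.312 0.291] [168. 133.] [332.  92.]
1.85 -0.049 [0.463 0.336 0.287] [154. 176.] [299.  92.]
1.85 -0.031 [0.481 0.335 0.287] [155. 168.] [305.  92.]
1.85 0.049 [0.561 0.33  0.287] [161. 133.] [331.  92.]
[[227 228 226 226 227 225 224 181  68  48  47  42  51  76  65  33  32  33
   33]
 [225 225 226 226 226 226 226 128  68  47  46  40  51  77  95  33  33  32
   34]
 [225 227 226 225 227 226 226  98  69  49  46  39  71  76  65  33  33  33
   35]
 [114 133 146 138 173 174 182  78  42  49  44  37  77  75  34  32  33  33
   33]
 [ 88  88  88  88  87 154 165  77  47  48  43  35  77  91  31  31  32  33
   33]
 [231 204 130  88  88 176 127  78 119 170  46  34  76  65  31  32  31  32
   33]
 [ 51  58  79  87  87 208  98  86 218 248 182  73  76  65  32  30  31  31
   32]
 [ 39  40  39  35  55 226 119 107 232 
[... 305 characters left out ...]
73 143 139  83 155 128  94  88  99 124 159 214 165 196
  193]
 [ 39  36  36  29 194 124 129  43  46  40  42 121 106 104 137 188 142 124
  101]
 [ 39  36  33  39 222 131 135  44  45  39 101  81  65  64  72  97 103 106
  104]
 [ 36  35  31  93 216 135 126  46  43  37  82  77  27  29  28  34  50  76
   89]
 [ 37  34  30 133 193 138  38  45  43  36 140 104  29  28  29  29  27  29
   44]
 [ 36  33  29 149 150 152  46  45  43  33 147  28  26  28  26  27  28  29
   29]
 [ 34  31  27 197 124 152  44  46  41  32 120  27  27  28  28  27  28  29
   29]
 [ 33  31  27 222 132 136  45  45  38  87 120  27  28  27  27  28  28  27
   28]]
dp [ 1.011  -0.1507 -0.5002] rot [-4.0000e-04 -2.0000e-04 -1.0443e+00]
```

step_arm --delta_pos '[[0,0,-0.3],[0,0,-0.5],[0.2,0,-0.5],[0.4,-0.1,-0.5],[0.6,-0.15,-0.5],[0.8,-0.15,-0.5],[0.95,-0.15,-0.5],[0.95,-0.15,-0.5],[0.95,-0.15,-0.5]]' --rot '[[0,0,-0.2],[0,0,-0.4],[0,0,-0.95],[0,0,-0.95],[0,0,-0.95],[0,0,-0.95],[0,0,-0.95],[0,0,-0.95],[0,0,-0.95]]' --gripper '[0,0,0.3,0.3,0.3,0.3,0.3,0.3,0.3]'

```text
time_s: 10.88
tool_pos: [0.4795, 0.3241, 0.3588]
tool_rot: [-180.0, -0.2, 168.8]
force: [0.4, -0.5, -0.2]
grip_width: 0.0568
grasp_force: 0.0
```

```bash
python3 -c "
from h import *
o=env.get_obs();print(o['tool_pos'],o['tool_rot'],o['qpos'])
h=han(1.845);print(h)
go([h[0],h[1]-.001,.36],176.75);go([h[0],h[1]-.001,h[2]-.006],176.75)
"
```

```text
[0.47954754 0.32407522 0.35882619] [-179.97210838   -0.19135059  168.80450227] [ 19.09300873  20.86949173 -72.86699478  79.60866359  19.79039799
  93.85795198  27.50355016]
[0.48101612 0.33408309 0.28690182]
dp [ 0.0016  0.0456 -0.0059] rot [-0.0002 -0.0022 -0.0924]
dp [2.000e-04 4.580e-02 3.896e-01] rot [-0.0002 -0.0022 -0.0924]
```

step_arm --delta_pos '[[0,0.045,0],[0,0.045,0.1],[0,0.045,0.25],[0,0.045,0.39],[0,0.045,0.39],[0,0.045,0.39]]' --rot '[[0,0,-0.092],[0,0,-0.092],[0,0,-0.092],[0,0,-0.092],[0,0,-0.092],[0,0,-0.092]]' --gripper '[0.3,0.3,0.3,0.3,0.3,0.3]'

```text
time_s: 11.62
tool_pos: [0.4827, 0.3317, 0.2833]
tool_rot: [180.0, 0.0, 176.5]
force: [-0.0, 0.3, 0.2]
grip_width: 0.0565
grasp_force: 0.0
```

```bash
python3 -c "
from h import *
o=env.get_obs();print(o['tool_pos'],o['tool_rot'],o['qpos'],o['force'])
"
```

```text
[0.4826999  0.33174886 0.28326803] [1.79972345e+02 2.31284081e-02 1.76516906e+02] [ 18.97664166  23.69986768 -72.81366917  86.58226869  22.63505652
  86.29662824  32.6294945 ] [-0.0415813   0.27303882  0.19018471]
```

step_arm --delta_pos '[[0,0,0.01],[0,0,0.01],[0,0,0.01],[0,0,0.01],[0,0,0.01],[0,0,0.01]]' --rot '[[0,0,0],[0,0,0],[0,0,0],[0,0,0],[0,0,0],[0,0,0]]' --gripper '[-0.5,-1,-1,-1,-1,-1]' --squeeze 6

```text
time_s: 12.38
tool_pos: [0.4826, 0.3322, 0.2809]
tool_rot: [179.9, 0.0, 176.6]
force: [-0.5, 2.7, 1.8]
grip_width: 0.0157
grasp_force: 6.0
```

```bash
python3 -c "
from h import *
o=env.get_obs();print(o['tool_pos'],o['tool_rot'],o['force'],o['grip_width'],o['grasp_force'])
# path in tool axes
T=o['tool_pos'];R0=R.from_euler('xyz',o['tool_rot'],degrees=True)
y0=T[1]-(A+.11*Y-.031*X)[1]; th0=1.845
for th in(1.845,1.7,1.5,1.4,1.2,1.0):print(th,(R0.inv().apply(han(th)-han(th0))/.2).round(3))
"
```

```text
[0.48259422 0.33220017 0.28088832] [1.79927368e+02 2.74742793e-02 1.76595254e+02] [-0.45697665  2.65875936  1.79320444] 0.01566479305597929 6.000255569815636
1.845 [0. 0. 0.]
1.7 [-0.    -0.135 -0.028]
1.5 [-0.001 -0.324 -0.034]
1.4 [-0.001 -0.419 -0.022]
1.2 [-0.002 -0.601  0.028]
1.0 [-0.002 -0.77   0.114]
```

step_arm --delta_pos '[[0,0,0],[0,0,0],[0,-0.045,-0.012],[0,-0.135,-0.028],[0,-0.23,-0.034],[0,-0.324,-0.034],[0,-0.419,-0.022],[0,-0.512,-0.001],[0,-0.601,0.028],[-0.001,-0.687,0.067],[-0.001,-0.77,0.114],[-0.001,-0.77,0.114]]' --rot '[[0,0,0],[0,0,0],[0,0,0],[0,0,0],[0,0,0],[0,0,0],[0,0,0],[0,0,0],[0,0,0],[0,0,0],[0,0,0],[0,0,0]]' --gripper '[-1,-1,-1,-1,-1,-1,-1,-1,-1,-1,-1,-1]' --squeeze 25

```text
time_s: 13.88
tool_pos: [0.472, 0.1762, 0.2565]
tool_rot: [-179.9, -0.2, 176.4]
force: [-3.1, 1.9, -0.1]
grip_width: 0.0152
grasp_force: 25.0
```

```bash
python3 -c "
from h import *
o=env.get_obs();print(o['tool_pos'],o['tool_rot'],o['force'],o['grip_width'],o['grasp_force'],o['qpos'])
T=o['tool_pos'];R0=R.from_euler('xyz',o['tool_rot'],degrees=True)
print(han(1.0)-T, np.arctan2(T[2]+.006-.104, -(T-A-.11*Y)@Y))
for th in(.9,.8,.7,.6,.5,.4,.35,.3,.25,.2):print(th,(R0.inv().apply(han(th)-han(1))/.2).round(3))
"
```

```text
[0.47199969 0.1761869  0.25651298] [-179.87534397   -0.22409504  176.41522476] [-3.12787214  1.85833665 -0.10941773] 0.01515743804470214 24.9993297457695 [ 49.18554329   7.10894851 -76.46461573  99.4468719    7.02759934
  79.21905952  57.88536177]
[0.00027863 0.00409868 0.00736651] 0.9784032562498287
0.9 [-0.001 -0.077  0.055]
0.8 [-0.001 -0.148  0.118]
0.7 [-0.002 -0.213  0.188]
0.6 [-0.003 -0.27   0.264]
0.5 [-0.003 -0.32   0.345]
0.4 [-0.004 -0.361  0.43 ]
0.35 [-0.004 -0.378  0.474]
0.3 [-0.004 -0.393  0.519]
0.25 [-0.005 -0.406  0.565]
0.2 [-0.005 -0.416  0.612]
```

step_arm --delta_pos '[[0,-0.06,0.045],[0,-0.132,0.108],[-0.001,-0.197,0.178],[-0.002,-0.254,0.254],[-0.002,-0.304,0.335],[-0.003,-0.345,0.42],[-0.003,-0.377,0.509],[-0.003,-0.377,0.509]]' --rot '[[0,0,0],[0,0,0],[0,0,0],[0,0,0],[0,0,0],[0,0,0],[0,0,0],[0,0,0]]' --gripper '[-1,-1,-1,-1,-1,-1,-1,-1]'

```text
time_s: 14.88
tool_pos: [0.4674, 0.1026, 0.1548]
tool_rot: [-180.0, -0.3, 176.6]
force: [-6.3, 1.0, 1.5]
grip_width: 0.0151
grasp_force: 25.1
```

```bash
python3 -c "
from h import *
o=env.get_obs();print(o['tool_pos'],o['tool_rot'],o['force'],o['grip_width'],o['grasp_force'],o['qpos'])
T=o['tool_pos'];R0=R.from_euler('xyz',o['tool_rot'],degrees=True)
t=np.arctan2(T[2]+.006-.104, -(T-A-.11*Y)@Y);print(t,han(t)-T)
for th in(.25,.2,.16,.12,.1,.08,.06,.04,.02,0,-.02,-.04):print(th,(R0.inv().apply(han(th)-han(t))/.2).round(3))
"
```

```text
[0.46742897 0.10260846 0.15483128] [-179.9798874    -0.32372904  176.61056521] [-6.26528718  0.97193528  1.45303993] 0.01508228044794678 25.071683451533318 [ 54.66155408   8.59935953 -73.57559125 110.5018688    8.81207866
  67.60101844  64.44815558]
0.3052288072434987 [ 0.00039498 -0.00072618  0.00626589]
0.25 [-0.    -0.014  0.05 ]
0.2 [-0.001 -0.025  0.097]
0.16 [-0.001 -0.032  0.134]
0.12 [-0.001 -0.037  0.172]
0.1 [-0.001 -0.039  0.191]
0.08 [-0.001 -0.041  0.21 ]
0.06 [-0.001 -0.042  0.229]
0.04 [-0.002 -0.043  0.248]
0.02 [-0.002 -0.044  0.266]
0 [-0.002 -0.044  0.285]
-0.02 [-0.002 -0.044  0.304]
-0.04 [-0.002 -0.043  0.323]
```

step_arm --delta_pos '[[0.004,-0.014,0.05],[0.008,-0.025,0.097],[0.008,-0.032,0.134],[0.008,-0.032,0.134],[0.008,-0.032,0.134]]' --rot '[[0,0,0],[0,0,0],[0,0,0],[0,0,0],[0,0,0]]' --gripper '[-1,-1,-1,-1,-1]'

```text
time_s: 15.5
tool_pos: [0.4671, 0.0962, 0.1293]
tool_rot: [-179.9, -0.1, 176.6]
force: [-5.8, 0.6, 1.6]
grip_width: 0.0152
grasp_force: 25.0
```

step_arm --delta_pos '[[0,-0.003,0.02],[0,-0.005,0.038],[0,-0.005,0.038],[0,-0.005,0.038]]' --rot '[[0,0,0],[0,0,0],[0,0,0],[0,0,0]]' --gripper '[-1,-1,-1,-1]'

```text
time_s: 16.0
tool_pos: [0.467, 0.095, 0.1218]
tool_rot: [-179.9, -0.1, 176.6]
force: [-6.3, 0.1, 2.4]
grip_width: 0.0145
grasp_force: 24.9
```

step_arm --delta_pos '[[0,-0.001,0.01],[0,-0.002,0.019],[0,-0.002,0.019],[0,-0.002,0.019]]' --rot '[[0,0,0],[0,0,0],[0,0,0],[0,0,0]]' --gripper '[-1,-1,-1,-1]'

```text
time_s: 16.5
tool_pos: [0.4669, 0.0943, 0.1179]
tool_rot: [-179.9, -0.1, 176.6]
force: [-5.5, 0.0, 1.8]
grip_width: 0.0143
grasp_force: 24.8
```

step_arm --delta_pos '[[0,-0.001,0.01],[0,-0.002,0.019],[0,-0.002,0.019],[0,-0.002,0.019]]' --rot '[[0,0,0],[0,0,0],[0,0,0],[0,0,0]]' --gripper '[-1,-1,-1,-1]'

```text
time_s: 17.0
tool_pos: [0.4669, 0.094, 0.1141]
tool_rot: [-179.9, -0.1, 176.6]
force: [-6.0, -1.0, 2.4]
grip_width: 0.0149
grasp_force: 24.9
```

step_arm --delta_pos '[[0,-0.001,0.01],[0,-0.001,0.015],[0,-0.001,0.015]]' --rot '[[0,0,0],[0,0,0],[0,0,0]]' --gripper '[-1,-1,-1]'

```text
time_s: 17.38
tool_pos: [0.467, 0.0937, 0.1111]
tool_rot: [-179.9, -0.1, 176.6]
force: [-5.6, -0.5, 2.7]
grip_width: 0.015
grasp_force: 24.9
```

step_arm --delta_pos '[[0,0,0.01],[0,0,0.015],[0,0,0.015]]' --rot '[[0,0,0],[0,0,0],[0,0,0]]' --gripper '[-1,-1,-1]'

```text
time_s: 17.75
tool_pos: [0.467, 0.0934, 0.1082]
tool_rot: [-179.9, -0.1, 176.6]
force: [-6.2, -1.1, 3.2]
grip_width: 0.0151
grasp_force: 24.8
```

step_arm --delta_pos '[[0,0,0.01],[0,0,0.015],[0,0,0.015]]' --rot '[[0,0,0],[0,0,0],[0,0,0]]' --gripper '[-1,-1,-1]'

```text
time_s: 18.12
tool_pos: [0.4669, 0.0932, 0.1052]
tool_rot: [-179.9, -0.1, 176.6]
force: [-5.6, -1.8, 3.7]
grip_width: 0.015
grasp_force: 24.6
```

step_arm --delta_pos '[[0,0,0.0075],[0,0,0.0075],[0,0,0.0075]]' --rot '[[0,0,0],[0,0,0],[0,0,0]]' --gripper '[-1,-1,-1]'

```text
time_s: 18.5
tool_pos: [0.4669, 0.0931, 0.1037]
tool_rot: [-179.8, -0.1, 176.5]
force: [-6.2, -2.1, 4.6]
grip_width: 0.0148
grasp_force: 24.6
```

step_arm --delta_pos '[[0,0,0.0075],[0,0,0.0075],[0,0,0.0075]]' --rot '[[0,0,0],[0,0,0],[0,0,0]]' --gripper '[-1,-1,-1]'

```text
time_s: 18.88
tool_pos: [0.4669, 0.0931, 0.1023]
tool_rot: [-179.8, -0.1, 176.5]
force: [-6.0, -2.2, 5.1]
grip_width: 0.0147
grasp_force: 24.5
```

step_arm --delta_pos '[[0,0,0.0075],[0,0,0.0075],[0,0,0.0075]]' --rot '[[0,0,0],[0,0,0],[0,0,0]]' --gripper '[-1,-1,-1]'

```text
time_s: 19.25
tool_pos: [0.4669, 0.093, 0.1008]
tool_rot: [-179.8, -0.1, 176.5]
force: [-7.2, -3.5, 5.4]
grip_width: 0.0146
grasp_force: 24.5
```

step_arm --delta_pos '[[0.008,-0.006,0.0075],[0.008,-0.006,0.0075],[0.008,-0.006,0.0075]]' --rot '[[0,0,0],[0,0,0],[0,0,0]]' --gripper '[-1,-1,-1]'

```text
time_s: 19.62
tool_pos: [0.4669, 0.093, 0.1001]
tool_rot: [-180.0, 0.1, 176.6]
force: [-4.3, -0.3, 5.3]
grip_width: 0.0146
grasp_force: 24.5
```

step_arm --delta_pos '[[0,0,0.0075],[0,0,0.0075],[0,0,0.0075]]' --rot '[[0,0,0],[0,0,0],[0,0,0]]' --gripper '[-1,-1,-1]'

```text
time_s: 20.0
tool_pos: [0.4669, 0.0929, 0.0985]
tool_rot: [-180.0, 0.1, 176.6]
force: [-5.6, 0.2, 6.5]
grip_width: 0.0149
grasp_force: 24.5
```

step_arm --delta_pos '[[0,0,0.0075],[0,0,0.0075],[0,0,0.0075]]' --rot '[[0,0,0],[0,0,0],[0,0,0]]' --gripper '[-1,-1,-1]'

```text
time_s: 20.38
tool_pos: [0.4669, 0.0928, 0.0971]
tool_rot: [-179.9, 0.1, 176.6]
force: [-4.2, 0.4, 7.0]
grip_width: 0.0148
grasp_force: 24.4
```

step_arm --delta_pos '[[0,0,0.005],[0,0,0.005],[0,0,0.005]]' --rot '[[0,0,0],[0,0,0],[0,0,0]]' --gripper '[-1,-1,-1]'

```text
time_s: 20.75
tool_pos: [0.4669, 0.0928, 0.0962]
tool_rot: [-179.9, 0.1, 176.6]
force: [-5.0, -1.0, 7.0]
grip_width: 0.015
grasp_force: 24.4
```

step_arm --delta_pos '[[0,0,0.005],[0,0,0.005],[0,0,0.005]]' --rot '[[0,0,0],[0,0,0],[0,0,0]]' --gripper '[-1,-1,-1]'

```text
time_s: 21.12
tool_pos: [0.4669, 0.0928, 0.0952]
tool_rot: [-179.9, 0.1, 176.6]
force: [-4.7, -0.1, 7.2]
grip_width: 0.015
grasp_force: 24.3
```

step_arm --delta_pos '[[0,0,0.005],[0,0,0.005],[0,0,0.005]]' --rot '[[0,0,0],[0,0,0],[0,0,0]]' --gripper '[-1,-1,-1]'

```text
time_s: 21.5
tool_pos: [0.4669, 0.0928, 0.0943]
tool_rot: [-179.9, 0.1, 176.6]
force: [-5.0, 0.3, 7.3]
grip_width: 0.015
grasp_force: 24.3
```

step_arm --delta_pos '[[0,0,0.005],[0,0,0.005],[0,0,0.005]]' --rot '[[0,0,0],[0,0,0],[0,0,0]]' --gripper '[-1,-1,-1]'

```text
time_s: 21.88
tool_pos: [0.4669, 0.0928, 0.0933]
tool_rot: [-179.9, 0.1, 176.6]
force: [-5.0, -0.7, 8.9]
grip_width: 0.0147
grasp_force: 24.3
```

step_arm --delta_pos '[[0,0,0.004],[0,0,0.004],[0,0,0.004]]' --rot '[[0,0,0],[0,0,0],[0,0,0]]' --gripper '[-1,-1,-1]'

```text
time_s: 22.25
tool_pos: [0.4669, 0.0928, 0.0925]
tool_rot: [-179.9, 0.1, 176.6]
force: [-4.9, -1.5, 8.4]
grip_width: 0.0147
grasp_force: 24.2
```

step_arm --delta_pos '[[0,0,0.004],[0,0,0.004],[0,0,0.004]]' --rot '[[0,0,0],[0,0,0],[0,0,0]]' --gripper '[-1,-1,-1]'

```text
time_s: 22.62
tool_pos: [0.4669, 0.0927, 0.0917]
tool_rot: [-179.9, 0.1, 176.6]
force: [-4.1, -1.6, 8.7]
grip_width: 0.015
grasp_force: 24.2
```

step_arm --delta_pos '[[0,0,0.004],[0,0,0.004],[0,0,0.004]]' --rot '[[0,0,0],[0,0,0],[0,0,0]]' --gripper '[-1,-1,-1]'

```text
time_s: 23.0
tool_pos: [0.4669, 0.0928, 0.091]
tool_rot: [-179.9, 0.1, 176.6]
force: [-4.9, -1.0, 10.5]
grip_width: 0.015
grasp_force: 24.2
```

step_arm --delta_pos '[[0,0,0.004],[0,0,0.004],[0,0,0.004]]' --rot '[[0,0,0],[0,0,0],[0,0,0]]' --gripper '[-1,-1,-1]'

```text
time_s: 23.38
tool_pos: [0.4669, 0.0928, 0.0902]
tool_rot: [-179.9, 0.1, 176.6]
force: [-5.1, -1.0, 9.2]
grip_width: 0.0148
grasp_force: 24.2
```

step_arm --delta_pos '[[0,0,0.004],[0,0,0.004],[0,0,0.004]]' --rot '[[0,0,0],[0,0,0],[0,0,0]]' --gripper '[-1,-1,-1]'

```text
time_s: 23.75
tool_pos: [0.4669, 0.0928, 0.0895]
tool_rot: [-179.9, 0.1, 176.6]
force: [-6.0, -0.3, 10.0]
grip_width: 0.0147
grasp_force: 24.1
```

step_arm --delta_pos '[[0,0,0.003],[0,0,0.003],[0,0,0.003]]' --rot '[[0,0,0],[0,0,0],[0,0,0]]' --gripper '[-1,-1,-1]'

```text
time_s: 24.12
tool_pos: [0.4669, 0.0928, 0.0889]
tool_rot: [-179.9, 0.1, 176.6]
force: [-5.9, -0.5, 11.3]
grip_width: 0.0145
grasp_force: 24.1
```

step_arm --delta_pos '[[0,0,0.004],[0,0,0.004],[0,0,0.004]]' --rot '[[0,0,0],[0,0,0],[0,0,0]]' --gripper '[-1,-1,-1]'

```text
time_s: 24.5
tool_pos: [0.467, 0.0927, 0.0886]
tool_rot: [-179.9, 0.1, 176.6]
force: [-7.1, -1.5, 16.2]
grip_width: 0.0143
grasp_force: 23.7
```

```bash
python3 -c "
from h import *
import pickle
d=viewer.read_camera('side');pickle.dump(d,open('s2.pkl','wb'))
o=env.get_obs();print(o['tool_pos'],o['force'])
print(proj(d,han(0)),proj(d,A+[0,0,.104]+.11*Y))
cv2.imwrite('pics/s2.png',cv2.resize(d['img'][140:230,255:375,::-1],None,fx=6,fy=6,interpolation=cv2.INTER_CUBIC))"
```

```text
[0.46697215 0.09277552 0.08862959] [-7.5918622  -1.59586473 15.90055892]
[np.float64(312.01205501190304), np.float64(177.5010236315564)] [np.float64(316.7257648122028), np.float64(154.80394968826243)]
```

The stop has landed: the force jumped from 11 to 16 N and the motion stalled. Now I hold it there.

step_arm --delta_pos '[[0,0,0.001],[0,0,0.001],[0,0,0.001],[0,0,0.001],[0,0,0.001],[0,0,0.001],[0,0,0.001],[0,0,0.001],[0,0,0.001],[0,0,0.001],[0,0,0.001],[0,0,0.001]]' --rot '[[0,0,0],[0,0,0],[0,0,0],[0,0,0],[0,0,0],[0,0,0],[0,0,0],[0,0,0],[0,0,0],[0,0,0],[0,0,0],[0,0,0]]' --gripper '[-1,-1,-1,-1,-1,-1,-1,-1,-1,-1,-1,-1]'

```text
time_s: 26.05
tool_pos: [0.467, 0.0928, 0.0886]
tool_rot: [-179.9, 0.1, 176.6]
force: [-9.3, -0.3, 17.8]
grip_width: 0.0144
grasp_force: 23.6
```

```bash
python3 -c "
from h import *
o=env.get_obs();print(o['tool_pos'],o['force'],o['qpos'])
T=o['tool_pos'];R0=R.from_euler('xyz',o['tool_rot'],degrees=True)
for th in np.arange(0,1.5,.1):print(round(th,2),(R0.inv().apply(han(th)-han(-.02))/.2).round(3))
"
```

```text
[0.46696427 0.09275934 0.08856641] [-9.28987969 -0.29041108 17.79509571] [ 49.36930083  14.89118663 -69.2983882  115.13093589  16.2022151
  60.50144747  59.14641667]
0.0 [-0.    -0.    -0.019]
0.1 [-0.     0.004 -0.114]
0.2 [-0.     0.018 -0.208]
0.3 [-0.     0.042 -0.3  ]
0.4 [-0.     0.074 -0.389]
0.5 [-0.     0.115 -0.475]
0.6 [-0.     0.164 -0.556]
0.7 [ 0.     0.222 -0.632]
0.8 [ 0.     0.286 -0.701]
0.9 [ 0.     0.357 -0.764]
1.0 [ 0.001  0.434 -0.819]
1.1 [ 0.001  0.517 -0.867]
1.2 [ 0.001  0.603 -0.906]
1.3 [ 0.001  0.693 -0.936]
1.4 [ 0.002  0.786 -0.957]
```

step_arm --delta_pos '[[0,0,-0.019],[0.003,0.001,-0.066],[0.005,0.004,-0.114],[0.005,0.018,-0.208],[0.005,0.042,-0.3],[0.005,0.074,-0.389],[0.005,0.115,-0.475],[0.005,0.164,-0.556],[0.005,0.222,-0.632],[0.005,0.286,-0.701],[0.005,0.357,-0.764],[0.005,0.434,-0.819],[0.005,0.517,-0.867],[0.005,0.603,-0.906],[0.005,0.693,-0.936],[0.005,0.786,-0.957],[0.005,0.786,-0.957]]' --rot '[[0,0,0],[0,0,0],[0,0,0],[0,0,0],[0,0,0],[0,0,0],[0,0,0],[0,0,0],[0,0,0],[0,0,0],[0,0,0],[0,0,0],[0,0,0],[0,0,0],[0,0,0],[0,0,0],[0,0,0]]' --gripper '[-1,-1,-1,-1,-1,-1,-1,-1,-1,-1,-1,-1,-1,-1,-1,-1,-1]'

```text
time_s: 28.18
tool_pos: [0.4755, 0.2504, 0.2768]
tool_rot: [180.0, 0.1, 176.6]
force: [7.8, 1.6, -10.4]
grip_width: 0.0142
grasp_force: 25.5
```

```bash
python3 -c "
from h import *
o=env.get_obs();print(o['tool_pos'],o['force'],o['qpos'])
T=o['tool_pos'];R0=R.from_euler('xyz',o['tool_rot'],degrees=True)
t=np.arctan2(T[2]+.008-.104, -(T-A-.11*Y)@Y);print(t)
for th in (1.5,1.6,1.7,1.78,1.82):print(round(th,2),(R0.inv().apply(han(th)-han(t))/.2).round(3))
"
```

```text
[0.47550302 0.25041791 0.27683616] [  7.7792819    1.59985499 -10.40456938] [ 34.05845113  13.90231354 -73.81835318  93.72324637  13.52005941
  82.41017696  45.54665971]
1.3934971409255754
1.5 [ 0.     0.1   -0.012]
1.6 [ 0.     0.195 -0.014]
1.7 [ 0.001  0.29  -0.007]
1.78 [0.001 0.365 0.006]
1.82 [0.001 0.402 0.015]
```

step_arm --delta_pos '[[-0.005,0.05,0.005],[-0.008,0.1,0.005],[-0.008,0.195,0.003],[-0.008,0.29,0.01],[-0.008,0.365,0.02],[-0.008,0.39,0.028],[-0.008,0.39,0.028]]' --rot '[[0,0,0],[0,0,0],[0,0,0],[0,0,0],[0,0,0],[0,0,0],[0,0,0]]' --gripper '[-1,-1,-1,-1,-1,-1,-1]'

```text
time_s: 29.05
tool_pos: [0.4804, 0.3267, 0.2713]
tool_rot: [-179.9, -0.1, 176.6]
force: [1.3, -2.2, -7.5]
grip_width: 0.0137
grasp_force: 25.3
```

step_arm --delta_pos '[[0,0,0],[0,0,0],[0,0,0],[0,0,0],[0,0,-0.2],[0,0,-0.4],[0,0,-0.4]]' --rot '[[0,0,0],[0,0,0],[0,0,0],[0,0,0],[0,0,0],[0,0,0],[0,0,0]]' --gripper '[-0.3,0.1,0.3,0.3,0.3,0.3,0.3]'

```text
time_s: 29.92
tool_pos: [0.4812, 0.3293, 0.3554]
tool_rot: [179.8, 0.2, 176.6]
force: [-0.8, 0.4, -0.5]
grip_width: 0.0562
grasp_force: 0.0
```

```bash
python3 -c "
from h import *
import pickle
d=viewer.read_camera('top');pickle.dump(d,open('t2.pkl','wb'))
o=env.get_obs();print(o['tool_pos'],o['force'],o['qpos'])
g=cv2.cvtColor(d['img'],cv2.COLOR_RGB2GRAY);print(g[160:176:3,140:178:2])
go([.5,.13,.3],87);go([.5,.1,.26],87)
"
```

```text
[0.48078338 0.32854967 0.35341559] [-0.35453505 -0.76988729 -0.53034092] [ 17.55503232  20.16876139 -70.66719409  80.00263219  19.05536641
  92.76176535  35.63673197]
[[109 108 107 105 101  99  96  92  90  85  80  77  71  63  71  35  29  29
  196]
 [113 110 109 107 106 103 101  97  95  90  88  85  80  74  69  60  32  41
  109]
 [115 114 113 110 109 107 105 103 100  98  94  91  87  84  79  75  67  60
   86]
 [118 117 115 114 111 110 109 107 104 103 101  97  93  90  87  84  78  73
   66]
 [121 119 117 116 115 112 111 109 109 106 104 102  99  96  93  89  87  83
   78]
 [126 122 120 119 118 116 114 112 111 110 108 105 103 101  99  96  93  89
   85]]
dp [-0.1545 -0.9857  0.2659] rot [1.8000e-03 3.0000e-04 1.0424e+00]
dp [-0.163  -1.1357  0.4657] rot [1.8000e-03 3.0000e-04 1.0424e+00]
```

Now I move back to look from the same place as w2 (about (.50,.125,.20)), which also shows the dial.

step_arm --delta_pos '[[0,-0.2,0],[-0.05,-0.4,0],[-0.1,-0.6,0],[-0.15,-0.8,0.1],[-0.15,-0.99,0.4],[-0.15,-0.99,0.6],[-0.15,-0.99,0.7],[-0.15,-0.99,0.7],[-0.15,-0.99,0.7],[-0.15,-0.99,0.7]]' --rot '[[0,0,0],[0,0,0.2],[0,0,0.4],[0,0,0.6],[0,0,0.8],[0,0,1.0],[0,0,1.0],[0,0,1.0],[0,0,1.0],[0,0,1.0]]' --gripper '[0.3,0.3,0.2,0.2,0.2,0.2,0.2,0.2,0.2,0.2]'

```text
time_s: 31.22
tool_pos: [0.4979, 0.128, 0.2111]
tool_rot: [-179.9, 0.0, 90.7]
force: [0.1, -0.1, -0.1]
grip_width: 0.0525
grasp_force: 0.0
```

```bash
python3 -c "
from h import *
import pickle
d=viewer.read_camera('wrist');pickle.dump(d,open('w4.pkl','wb'))
t=viewer.read_camera('top');pickle.dump(t,open('t3.pkl','wb'))
o=env.get_obs();print(o['tool_pos'],o['tool_rot'],o['qpos'])
im=d['img'][:,:,::-1]
dd=proj(d,A-.1*X+[0,0,.055]);ss=proj(d,A+[0,0,.095]);print(dd,ss)
def c(p,w,h):
  x=int(np.clip(p[0]-w,0,640-2*w));y=int(np.clip(p[1]-h,0,400-2*h));print(x,y);return im[y:y+2*h,x:x+2*w]
a=cv2.resize(c(dd,50,60),(400,480),interpolation=cv2.INTER_CUBIC);b=cv2.resize(c(ss,50,60),(400,480),interpolation=cv2.INTER_CUBIC)
cv2.imwrite('pics/w4.png',np.hstack([a,b]))"
```

```text
[0.49821331 0.12822322 0.21151234] [-1.79940919e+02  1.58642321e-02  9.08248435e+01] [ 38.61173815   7.83374098 -59.61669397 102.25793562   7.02265214
  73.93789317 -21.90445937]
[np.float64(214.28017739599417), np.float64(138.56326612505353)] [np.float64(325.50290064560016), np.float64(150.7500022857852)]
164 78
275 90
```

View pics/w4.png

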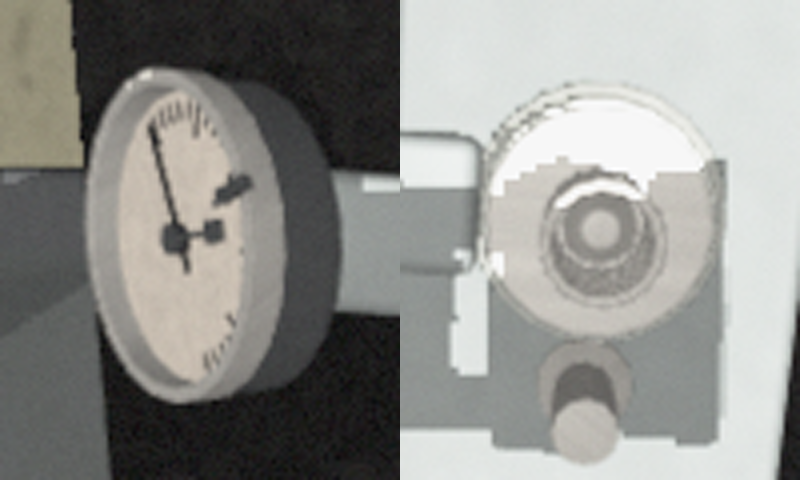

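The left crop shows the maximum hand (213,230) clearly clockwise past the limit tab (233,190), about 2.0 rad against 1.7, with the live needle back at zero. The limit was reached, so the spring goes in the round dish. The right crop shows the spring standing on the spigot, centred about (602,240).

```bash
python3 -c "
from h import *
import pickle
d=pickle.load(open('w4.pkl','rb'))
print(ray(d,275+202/8,90+240/8,.095),ray(d,275+200/8,90+228/8,.058))
w=pickle.load(open('w1.pkl','rb'));r=lambda u,v,z:print(ray(w,u/1.25,v/1.25,z).round(4))
r(517,290,.018);r(645,290,.018);r(580,229,.018)
go([.503,.1713,.12],87);go([.503,.1713,.0605],87)"
```

```text
[0.48280188 0.19460973 0.095     ] [0.48065419 0.1954215  0.058     ]
[ 0.4891 -0.2568  0.018 ]
[ 0.5974 -0.2621  0.018 ]
[ 0.5391 -0.2066  0.018 ]
dp [0.2151 0.0275 0.4575] rot [-0.0007  0.0002  0.0445]
dp [0.2152 0.0278 0.755 ] rot [-0.0007  0.0002  0.0445]
```

```bash
python3 -c "
from h import *
import pickle
d=pickle.load(open('w4.pkl','rb'))
print(ray(d,275+202/4,90+240/4,.095),ray(d,275+200/4,90+228/4,.058))"
```

```text
[0.50278709 0.17179    0.095     ] [0.50312968 0.17083298 0.058     ]
```

step_arm --delta_pos '[[0.1,0.02,0.1],[0.215,0.0275,0.3],[0.215,0.0275,0.45],[0.215,0.0275,0.45],[0.215,0.0275,0.6],[0.215,0.0275,0.7],[0.215,0.0275,0.752],[0.215,0.0275,0.752],[0.215,0.0275,0.752]]' --rot '[[0,0,0.0445],[0,0,0.0445],[0,0,0.0445],[0,0,0.0445],[0,0,0.0445],[0,0,0.0445],[0,0,0.0445],[0,0,0.0445],[0,0,0.0445]]' --gripper '[0.1,0.1,0.1,0.1,0.1,0.1,0.1,0.1,0.1]'

```text
time_s: 32.45
tool_pos: [0.5043, 0.1717, 0.0626]
tool_rot: [179.9, -0.0, 86.8]
force: [-1.3, 0.4, 0.1]
grip_width: 0.0479
grasp_force: 0.0
```

step_arm --delta_pos '[[0,0,0],[0,0,0],[0,0,0],[0,0,0],[0,0,0]]' --rot '[[0,0,0],[0,0,0],[0,0,0],[0,0,0],[0,0,0]]' --gripper '[-0.2,-0.6,-1,-1,-1]' --squeeze 12

```text
time_s: 33.08
tool_pos: [0.5038, 0.1714, 0.0618]
tool_rot: [180.0, 0.0, 86.8]
force: [0.7, -0.8, 0.5]
grip_width: 0.0262
grasp_force: 12.0
```

```bash
python3 -c "
from h import *
o=env.get_obs();print(o['tool_pos'],o['force'],o['tool_rot'],o['qpos'])
go([.541,-.2595,.2],67)"
```

```text
[0.50379602 0.17142614 0.0617909 ] [ 0.68669993 -0.82751544  0.49067812] [1.79990054e+02 5.45209067e-03 8.68063367e+01] [ 26.28413045  22.0774066  -55.3680811  109.25175678  21.04174535
  59.51860436 -41.25158468]
dp [-2.141   0.3059 -0.6908] rot [1.000e-04 0.000e+00 2.305e-01]
```

step_arm --delta_pos '[[0,0,-0.1],[0,0,-0.4],[0,0,-0.69],[-0.3,0,-0.69],[-0.6,0.05,-0.69],[-0.9,0.1,-0.69],[-1.0,0.15,-0.69],[-1.0,0.15,-0.69],[-1.0,0.15,-0.69],[-1.0,0.15,-0.69],[-1.0,0.15,-0.69],[-1.0,0.15,-0.69],[-1.0,0.15,-0.69],[-1.0,0.15,-0.69],[-1.0,0.15,-0.69]]' --rot '[[0,0,0],[0,0,0],[0,0,0],[0,0,0],[0,0,0.1],[0,0,0.2],[0,0,0.3],[0,0,0.4],[0,0,0.5],[0,0,0.6],[0,0,0.7],[0,0,0.8],[0,0,0.98],[0,0,0.98],[0,0,0.98]]' --gripper '[-1,-1,-1,-1,-1,-1,-1,-1,-1,-1,-1,-1,-1,-1,-1]'

```text
time_s: 34.95
tool_pos: [0.5227, -0.0295, 0.2008]
tool_rot: [180.0, -0.1, 2.7]
force: [-0.2, 0.3, -0.1]
grip_width: 0.0259
grasp_force: 12.0
```

```bash
python3 -c "
from h import *
o=env.get_obs();print(o['tool_pos'],o['force'],o['tool_rot'],o['qpos'])
go([.542,-.2,.19],2)
go([.542,-.2595,.19],2)"
```

```text
[ 0.52269798 -0.02951715  0.20082248] [-0.23619609  0.32292266 -0.13908351] [ 1.79978116e+02 -6.23628635e-02  2.67277370e+00] [ 43.96028645   7.57931705 -46.64237956 102.29259232   5.79351967
  72.5092874  -91.49893192]
dp [0.0566 0.856  0.0545] rot [ 0.0003 -0.0007  0.0078]
dp [0.0427 1.1531 0.0546] rot [ 0.0003 -0.0007  0.0078]
```

step_arm --delta_pos '[[0.02,0.25,0.05],[0.03,0.5,0.05],[0.045,0.75,0.05],[0.045,0.95,0.05],[0.045,0.95,0.05],[0.045,0.95,0.05]]' --rot '[[0,0,0],[0,0,0],[0,0,0],[0,0,0],[0,0,0],[0,0,0]]' --gripper '[-1,-1,-1,-1,-1,-1]'

```text
time_s: 35.7
tool_pos: [0.5402, -0.2184, 0.1901]
tool_rot: [-179.9, -0.0, 2.7]
force: [0.3, 0.4, -0.8]
grip_width: 0.026
grasp_force: 12.0
```

```bash
python3 -c "
from h import *
go([.542,-.2595,.1],2)
go([.542,-.2595,.0204],2)"
```

```text
dp [-0.0009  0.206   0.4504] rot [-0.0006 -0.0003  0.0078]
dp [-0.0011  0.2064  0.8484] rot [-0.0006 -0.0003  0.0078]
```

step_arm --delta_pos '[[0,0.1,0.05],[0,0.2,0.2],[0,0.206,0.45],[0,0.206,0.65],[0,0.206,0.78],[0,0.206,0.81],[0,0.206,0.82],[0,0.206,0.82]]' --rot '[[0,0,0],[0,0,0],[0,0,0],[0,0,0],[0,0,0],[0,0,0],[0,0,0],[0,0,0]]' --gripper '[-1,-1,-1,-1,-1,-1,-1,-1]'

```text
time_s: 36.7
tool_pos: [0.5428, -0.2609, 0.027]
tool_rot: [179.9, -0.1, 2.6]
force: [0.4, 0.1, 0.0]
grip_width: 0.0263
grasp_force: 12.0
```

```bash
python3 -c "
from h import *
o=env.get_obs();print(o['tool_pos'],o['force'],o['tool_rot'])
go([.542,-.2595,.0198],2)"
```

```text
[ 0.54282763 -0.26094105  0.02695584] [0.43647274 0.10649604 0.03043578] [ 1.79925215e+02 -1.00049623e-01  2.59491718e+00]
dp [-0.0039 -0.0074  0.0358] rot [ 0.0009 -0.0012  0.0069]
```

step_arm --delta_pos '[[0,0,0.015],[0,0,0.028],[0,0,0.033],[0,0,0.033],[0,0,0.033]]' --rot '[[0,0,0],[0,0,0],[0,0,0],[0,0,0],[0,0,0]]' --gripper '[-1,-1,-1,-1,-1]'

```text
time_s: 37.33
tool_pos: [0.5421, -0.2607, 0.02]
tool_rot: [180.0, -0.0, 2.6]
force: [-2.1, 0.5, 5.6]
grip_width: 0.0258
grasp_force: 12.0
```

step_arm --delta_pos '[[0,0,-0.003],[0,0,-0.003],[0,0,-0.003],[0,0,-0.003],[0,0,-0.003],[0,0,-0.003],[0,0,-0.15],[0,0,-0.35],[0,0,-0.6],[0,0,-0.8],[0,0,-0.8]]' --rot '[[0,0,0],[0,0,0],[0,0,0],[0,0,0],[0,0,0],[0,0,0],[0,0,0],[0,0,0],[0,0,0],[0,0,0],[0,0,0]]' --gripper '[-0.35,-0.25,-0.15,-0.1,-0.1,-0.1,-0.1,-0.1,-0.1,-0.1,-0.1]'

```text
time_s: 38.7
tool_pos: [0.5442, -0.2612, 0.1832]
tool_rot: [179.8, -0.4, 2.6]
force: [-0.7, 0.7, -0.5]
grip_width: 0.0395
grasp_force: 0.0
```

step_arm --delta_pos '[[-0.4,0,0],[-0.6,0,0],[-0.6,0,0],[-0.6,0,0]]' --rot '[[0,0,0],[0,0,0],[0,0,0],[0,0,0]]' --gripper '[-0.1,-0.1,-0.1,-0.1]'

```text
time_s: 39.2
tool_pos: [0.4222, -0.2659, 0.1789]
tool_rot: [180.0, -0.0, 2.6]
force: [-0.1, -0.5, 0.1]
grip_width: 0.0392
grasp_force: 0.0
```

```bash
python3 -c "
from h import *
d=viewer.read_camera('wrist');t=viewer.read_camera('top')
print(proj(d,[.542,-.26,.05]),proj(t,[.542,-.26,.05]))
T=t['img'][150:250,130:450,::-1]
a=cv2.resize(d['img'][:,:,::-1],(480,300));b=cv2.resize(t['img'][160:235,310:430,::-1],(480,300),interpolation=cv2.INTER_CUBIC)[:, :320]
c=cv2.resize(t['img'][140:235,130:310,::-1],(568,300),interpolation=cv2.INTER_CUBIC)
s=cv2.resize(t['img'][165:215,380:418,::-1],(232,300),interpolation=cv2.INTER_CUBIC)
cv2.imwrite('pics/end.png',np.vstack([np.hstack([a,b]),np.hstack([c,s])]))"
```

```text
[np.float64(317.8300734638446), np.float64(48.35624202109392)] [np.float64(402.30649484691924), np.float64(171.6819693527466)]
```

View pics/end.png

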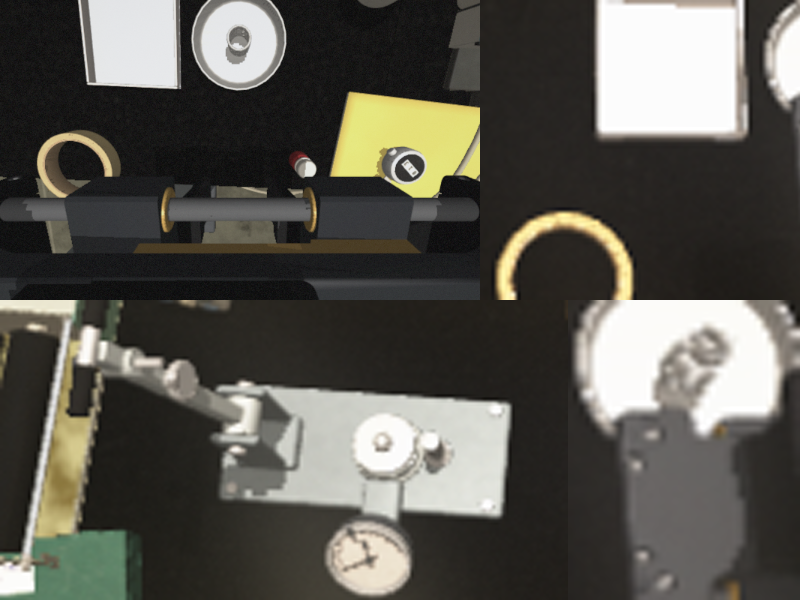

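The wrist view shows the spring standing upright mid-dish at (238,40). The lever is back up, the vial and tape are undisturbed, and the arm is clear.

```bash
python3 -c "
from cell import env
print(env.sign_off())"
```

```text
the job is handed in; nothing more can be done
None
```

The spring was tested down to the felt stop and held there for over a second. The maximum hand passed the limit tab (about 2.0 rad against 1.7), so I stood the spring upright in the round dish and handed the job in at about 39 s; the judge's result was not shown.

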